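# Tip frozen puree cartons onto the thawing plate

## Task

Lay the two blue-panelled frozen cartons side by side on the thawing plate to thaw, blue panel up. One at a time, carry the carton upright to the plate's low ledge, stand it there with its foot against the step and its blue panel facing away from the step, let go, and push it over across the step so that it lies on the raised bed with only its foot overhanging. Leave the red-panelled carton, the squeeze bottle and the other things standing where they are.

Things in the scene. Friction and masses are not known exactly. Their poses are not given: they have to be found in the camera images.
- plate: Fixed thawing plate, 225 (x) x 190 (y) mm; origin: centre of its underside. Raised ribbed aluminium bed at x -112.5 to 37.5 mm, top 18 mm above the table; dark low ledge at x 37.5 to 112.5 mm, top 6 mm above it. The 12 mm step between runs along y, no dividers: room for two cartons side by side (y -45 and +45 mm). +x points roughly away from the robot. May swap places with the tray.
- step_edge (a point): Middle of the top edge of the plate's step (plate x 37.5, y 0, z 18 mm), axes as the plate's. A carton standing against the step has its origin at x +32, z -12 mm here; tipped over towards -x it lies with its origin near x +12 mm, z +32 mm, its top end towards -x.
- carton_a: Rigid frozen brick carton, 64 (x) x 56 (y) x 150 mm tall, 0.3 to 0.55 kg, white; a blue panel covers its +x face and the top's +x edge. White screw cap on top, 22 mm across, 10 mm high, 17 mm off centre towards the panel. Origin: centre of the underside. Starts standing in the cardboard tray, +x within 0.85 rad of the plate's +x.
- carton_b: Rigid frozen brick carton, 64 (x) x 56 (y) x 150 mm tall, 0.3 to 0.55 kg, white; a blue panel covers its +x face and the top's +x edge. White screw cap on top, 22 mm across, 10 mm high, 17 mm off centre towards the panel. Origin: centre of the underside. Starts standing in the cardboard tray, +x within 0.85 rad of the plate's +x. Same as carton_a.
- carton_tray: Open cardboard tray fixed to the table, 195 (x) x 210 (y) mm, walls 4 mm thick and 32 mm high, floor 4 mm thick; origin at the centre of its underside. Holds the three cartons and the squeeze bottle in any order, one in each quarter, centres about x +-45, y +-52 mm.
- red_carton: Rigid frozen brick carton, 64 (x) x 56 (y) x 150 mm tall, 0.3 to 0.55 kg, white; a red panel covers its +x face and the top's +x edge. White screw cap on top, 22 mm across, 10 mm high, 17 mm off centre towards the panel. Origin: centre of the underside. Starts standing in the cardboard tray, +x within 0.85 rad of the plate's +x. Not to be moved.
- syrup: White squeeze bottle with a red pointed cap, 56 mm across, 184 mm tall, standing in the tray; origin: centre of its underside. Not to be moved.
- spray_bottle: Spray bottle, 70x69 mm, 194 mm tall, standing beyond the plate and tray; origin: centre of its underside. Not to be moved.
- jug: Steel measuring cup with a strap handle, 74x103x74 mm, beyond the plate and tray; origin: at its underside, inside the cup. Not to be moved.

How it is judged:
By the outcome, as a careful person would: the job done as asked, in the order asked, and still so for the second after the job is handed in, with the robot touching nothing.
It also fails if it takes over 69 s, if anything falls off the work surface, if the arm or the gripper's body presses on something with over 40 N, if the wrist force passes 120 N, or if a joint passes its speed limit or range.

## Robot

A 7-joint arm with a two-finger parallel gripper is mounted at the origin on a cart in front of the work surface, level with it; the furniture and walls round the work are solid. World frame = base frame: x ahead of the robot, y to its left, z up, the work surface at z = 0. Lengths are in m, angles in rad, forces in N, time in s.
With the tool pointing down it reaches from about 0.4 to 0.85 m from the base axis. Payload 4.5 kg.
Tool frame: the origin (TCP) lies midway between the tips of the shut fingers; the grasp point (between the pads) lies 19 mm behind it; z points along the fingers, y is the direction in which the jaws open and shut (so a half turn about z gives the same grasp; the last joint's range is limited). The gripper opens to 88 mm and grips with 3 to 60 N. Pads are 18 mm wide; open, the fingers measure 123 mm over their backs; the gripper's body (75 mm by 187 mm) begins 45 mm behind the grasp point.
Start: joints at [1.259, 0.689, -0.195, 1.565, 0.157, 0.902, -0.215], TCP at [0.212, -0.588, 0.239] pointing down, gripper open.
Joint ranges: [-3.01, 3.01], [-0.46, 2.08], [-1.47, 1.51], [0.13, 2.56], [-1, 4.14], [0.04, 2.09], [-2.66, 2.66]. Speed limits (rad/s): [2.57, 2.57, 3.14, 3.14, 3.14, 3.14, 3.14].

## Interface

Orientations are given as a unit quaternion [x, y, z, w].
In Python, from plant import r gives the robot as it stands. The module is installed in compiled form; this text tells all that it offers.
- The arm moves only by the tool carry_out, never from a script. Its argument "commands" is a list of rows, each a list of 6 numbers: the shift along the tool's x, y, z in m, then the turn, a rotation vector about the tool's x, y, z in degrees. In form: [[dx, dy, dz, wx, wy, wz], ...]. A call has 1 to 12 rows; each row is the pose to reach, as a shift and turn from the pose commanded when the call began, along the tool's axes at that moment; what a row does not reach only later rows make up. A row lasts 1/10 s, in which the tool goes at most 50 mm and 8.59 degrees, less where a joint would pass 70% of its speed; a pose out of reach is approached as far as the arm can. A call with a gripper value outside its range is refused whole. "fingers" is the closure in counts, from 0 (fully open) to 255 (shut), set as the call begins (left out, the last holds). The fingers move at their own pace and stop on an object; "grip_force" is the grip in N (left out, the last holds). Time passes only in rows, so rows that repeat a pose let the fingers close. It gives the time, the measured TCP pose, the force and the opening at its end, in the units of the state.
- r.get_state(): the state, without advancing time (a new reading comes with each control period).
- r.snapshot(name): name is "scene" or "top" or "wrist"; returns a dict with "img" (400x640x3 uint8, blue, green, red), "intrinsics" (3x3 intrinsics, pixels), "extrinsics" (4x4, takes a point from camera to world coordinates); the wrist camera has in their place "tool_from_camera" (4x4, takes a point from camera to tool coordinates, whose origin is the TCP and whose axes are the flange's). Camera axes: x right, y down, z forward; pixel columns grow to the right and rows downward; lengths in m; the calibration is good to about 2 mm. The wrist camera is an equidistant fisheye: a pixel r from the principal point sees the ray r / f radians off the axis. A picture is of the moment at which its call begins: read the wrist's pose just before it. There is no depth.
- r.finish_job(): hands the job in, once; it reports no verdict.
Trained networks look in a picture, given as the dict that the camera call returned (one of the last four; its "shot" number tells which), for a name from the list of things; names that differ only in an ending like _2 or _b are one class to them, and where a whole thing is asked for, a point or a joint stands for the part that bears it (a point fixed in the world has none). Each returns a list of dicts, best first, with "p" (0 to 1); they miss things now and then, are a little off and sometimes report something else, mostly with a low value. They report only what shows in the picture. A call takes as long as a camera call.
- r.spot_in(picture, label): "xyz" ([x, y, z] in m, in world coordinates, good to about 4 mm: the middle of the surface that is visible of it).
- r.spot_point(picture, label): "xyz" ([x, y, z] in m, in world coordinates, good to about 4 mm: a listed point, or the origin of a listed thing).
The state is a dict: "clock": time; "q": joint angles; "qd": joint speeds; "joint_torque": joint torques, N m; "tool_pos": TCP position; "eef_rot": TCP orientation; "contact_force": force on the tool from outside, world axes, zero at the start; "moment": the same for the moment, N m; "opening": opening from 0.0 (shut) to 1.0 (fully open).
Only numpy, scipy, OpenCV 4.12 (cv2) and the standard library are available. Lean on these libraries where they do the work, as an engineer would, in place of code of your own. Each camera call takes 0.05 s, during which the arm holds its last target.

## Working session

There is one attempt and no reset: what is moved stays moved. The work goes in short steps, Python scripts to look and compute and a tool call to move; the robot and the scene stay as the last step left them, time stands still between calls to the robot, and variables do not carry over. Pictures are saved under pics/ and viewed, and the job is handed in when it is done.

Besides the shell and the picture viewer there is one more tool, called after "Emit:" as a command line: name --pt "numbers of a row" for each row, then --argument value for the rest. carry_out: Moves the arm, as the interface text tells. Its arguments: {"type":"object","properties":{"commands":{"type":"array","items":{"type":"array","items":{"type":"number"}}},"fingers":{"type":"number"},"grip_force":{"type":"number"}},"required":["commands"]}

```bash
mkdir -p pics; ls; cat > h.py <<'E'
from plant import r
import numpy as np, cv2
from scipy.spatial.transform import Rotation as R
E
python3 - <<'E'
from h import *
s=r.get_state()
print({k:np.round(v,3) for k,v in s.items()})
for n in ("scene","top"):
    p=r.snapshot(n); cv2.imwrite(f"pics/{n}0.png",p["img"])
    print(n,p["intrinsics"],np.round(p["extrinsics"],3),p["shot"])
    for l in ("plate","step_edge","carton_a","red_carton","syrup","carton_tray","jug","spray_bottle"):
        print(l,[(np.round(d["xyz"],3),round(d["p"],2)) for d in r.spot_point(p,l)])
print(r.get_state()["clock"])
E
```

```text
pics
{'clock': np.float64(0.0), 'q': array([ 1.259,  0.69 , -0.195,  1.566,  0.157,  0.902, -0.215]), 'qd': array([ 0.   ,  0.002,  0.   ,  0.001, -0.002,  0.001, -0.   ]), 'joint_torque': array([-1.0000e-03, -5.2757e+01, -1.2670e+00, -1.5343e+01, -5.3000e-02,
        7.0000e-03,  0.0000e+00]), 'tool_pos': array([ 0.212, -0.587,  0.238]), 'eef_rot': array([ 0.985,  0.172, -0.   , -0.001]), 'contact_force': array([-0.007, -0.061, -0.525]), 'moment': array([0.001, 0.019, 0.04 ]), 'opening': np.float64(1.0)}
scene [[489.14632451   0.         309.57761215]
 [  0.         489.14632451 199.96067774]
 [  0.           0.           1.        ]] [[-0.866 -0.374  0.331  0.164]
 [-0.499  0.658 -0.563  0.345]
 [-0.007 -0.653 -0.757  0.826]
 [ 0.     0.     0.     1.   ]] 1
plate [(array([ 0.395, -0.252, -0.   ]), 0.84)]
step_edge [(array([ 0.418, -0.277,  0.02 ]), 0.91)]
carton_a [(array([ 0.503, -0.083,  0.006]), 0.81)]
red_carton [(array([ 0.578, -0.012,  0.004]), 0.73)]
syrup [(array([ 0.641, -0.365, -0.001]), 0.52)]
carton_tray [(array([ 0.572, -0.083,  0.002]), 0.66)]
jug [(array([ 0.637, -0.367,  0.002]), 0.57)]
spray_bottle [(array([ 0.537, -0.476,  0.002]), 0.64)]
top [[477.55751111   0.         319.49869165]
 [  0.         477.55751111 201.08291196]
 [  0.           0.           1.        ]] [[ 0.012 -0.989  0.148  0.338]
 [-1.    -0.012  0.004 -0.239]
 [-0.002 -0.148 -0.989  1.125]
 [ 0.     0.     0.     1.   ]] 2
plate [(array([ 0.391, -0.252, -0.003]), 0.56)]
step_edge [(array([ 0.423, -0.283,  0.017]), 0.83)]
carton_a [(array([ 0.57 , -0.152,  0.002]), 0.87), (array([ 0.508, -0.089,  0.005]), 0.86)]
red_carton [(array([ 0.576, -0.01 ,  0.006]), 0.9)]
syrup [(array([ 0.64 , -0.08 ,  0.005]), 0.72)]
carton_tray [(array([ 0.576, -0.084,  0.005]), 0.72)]
jug [(array([ 0.643, -0.363,  0.003]), 0.79)]
spray_bottle [(array([ 0.536, -0.479, -0.001]), 0.68)]
0.9
```

View pics/scene0.png

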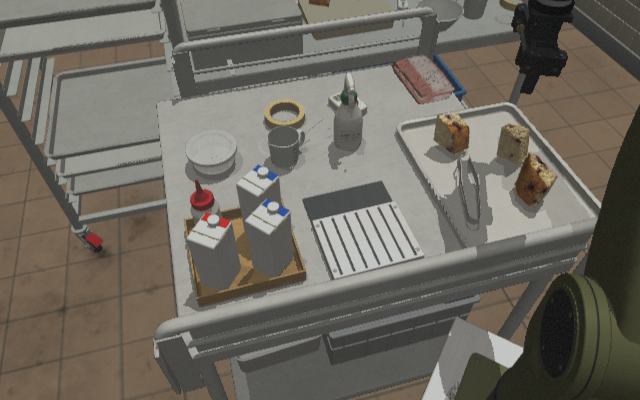

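View pics/top0.png

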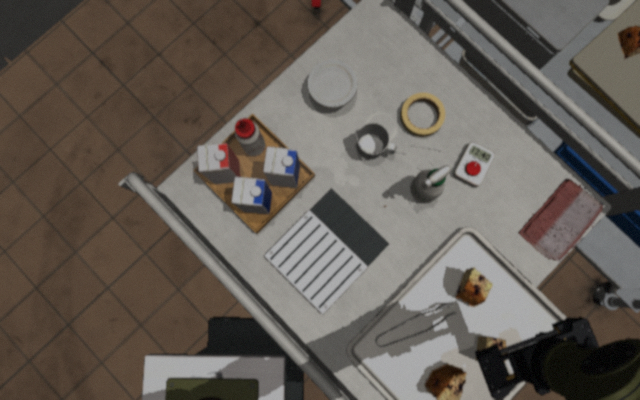

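```bash
python3 - <<'E'
from h import *
a=cv2.imread("pics/top0.png")[100:325,180:400]
cv2.imwrite("pics/top0c.png",cv2.resize(a,None,fx=2.6,fy=2.6,interpolation=cv2.INTER_CUBIC))
a=cv2.imread("pics/scene0.png")[150:310,170:430]
cv2.imwrite("pics/scene0c.png",cv2.resize(a,None,fx=3,fy=3,interpolation=cv2.INTER_CUBIC))
E
```

```text
(no output)
```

View pics/top0c.png

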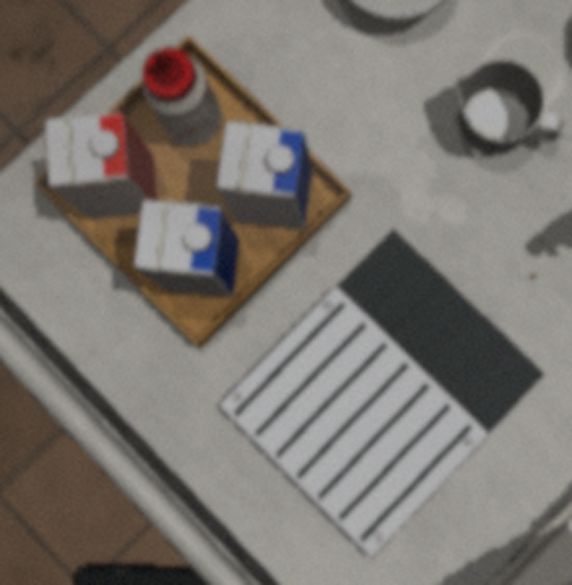

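View pics/scene0c.png

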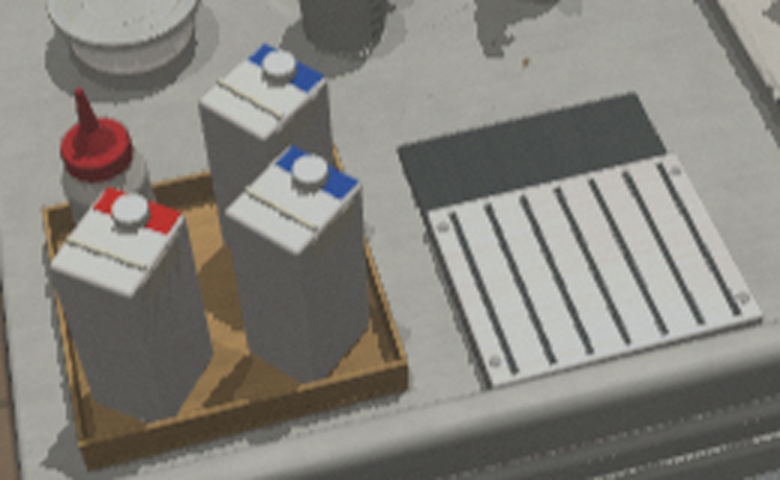

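```bash
cat > fit.py <<'E'
from h import *
from scipy.optimize import least_squares
KT=np.array([[477.5575,0,319.4987],[0,477.5575,201.0829],[0,0,1]])
def proj(p,P):
    E=np.linalg.inv(p["extrinsics"]); q=P@E[:3,:3].T+E[:3,3]; q=q@p["intrinsics"].T; return q[:,:2]/q[:,2:]
def fit(obs,x0):
    # obs list of (pic, local pts Nx3, px Nx2)
    def f(x):
        c,s=np.cos(x[2]),np.sin(x[2]); M=np.array([[c,-s,0],[s,c,0],[0,0,1]])
        return np.concatenate([(proj(p,np.array(L)@M.T+[x[0],x[1],0])-U).ravel() for p,L,U in obs])
    o=least_squares(f,x0,loss="soft_l1"); return o.x,np.round(f(o.x).reshape(-1,2),1)
E
python3 - <<'E'
from fit import *
t=r.snapshot("top"); s=r.snapshot("scene")
T=lambda l:np.array(l)/2.6+[180,100]
S=lambda l:np.array(l)/3+[170,150]
pl=[[-.1125,.095,.018],[-.1125,-.095,.018],[.0375,.095,.018],[.0375,-.095,.018],[.1125,.095,.006],[.1125,-.095,.006]]
print(fit([(t,pl,T([(222,407),(373,554),(338,288),(488,432),(394,231),(542,374)])),(s,pl,S([(492,388),(762,318),(430,210),(680,156),(398,147),(635,94)]))],[.39,-.25,-.75]))
z=.154
c=[[.032,.028,z],[.032,-.028,z],[-.032,-.028,z],[-.032,.028,z]]
for n,st,tt,x0 in (("A",[(290,147),(362,183),(302,253),(227,210)],[(222,208),(211,272),(135,262),(142,200)],[.503,-.083,-1.4]),
  ("B",[(262,45),(328,80),(265,138),(201,98)],[(305,131),(301,192),(219,186),(226,123)],[.57,-.15,-1.4]),
  ("R",[(103,188),(186,214),(130,297),(50,264)],[(126,115),(129,178),(52,185),(46,120)],[.57,0,-1.4])):
    for o in ([(s,c,S(st))],[(t,c,T(tt))],[(s,c,S(st)),(t,c,T(tt))]): print(n,*fit(o,x0))
for p in (s,t): print([(np.round(d["xyz"],3),round(d["p"],2)) for d in r.spot_point(p,"carton_a")])
print(r.get_state()["clock"])
E
```

```text
(array([ 0.39087257, -0.25281273, -0.76265229]), array([[-2.2, -0.8],
       [-1.4,  1.8],
       [-1.2, -1.1],
       [ 0.1,  0.9],
       [-0.4, -0.9],
       [ 1. ,  0.1],
       [ 0.7, -0.1],
       [ 1.8, -0.4],
       [-1. ,  0.3],
       [-0.6, -1.3],
       [ 0.1, -0.7],
       [ 0.9, -1. ]]))
A [ 0.50241702 -0.08752529 -1.63432529] [[ 0.1 -1.3]
 [ 1.2 -0.3]
 [-0.2  0.4]
 [-0.8  0.7]]
A [ 0.50411992 -0.08792375 -1.67707339] [[ 0.  -1. ]
 [ 0.6  1. ]
 [-1.   1.2]
 [ 0.2 -1.5]]
A [ 0.50295084 -0.08794763 -1.6483093 ] [[ 0.3 -1.6]
 [ 1.2 -0.4]
 [-0.7  0.2]
 [-1.   0.2]
 [-0.3 -0.9]
 [ 1.   1.2]
 [-0.7  2.3]
 [-0.2 -0.5]]
B [ 0.56739324 -0.15068154 -1.68640828] [[ 0.4 -1.2]
 [ 0.8 -0.5]
 [-0.1  0.6]
 [-1.6  0.7]]
B [ 0.56795357 -0.15413754 -1.63395023] [[ 0.2 -1.7]
 [-0.5  1.1]
 [ 0.3  1.1]
 [ 0.1 -0.8]]
B [ 0.56793241 -0.15276002 -1.66608309] [[ 0.3 -1.9]
 [ 1.1 -1.6]
 [ 0.7 -0.3]
 [-1.1  0.2]
 [-0.1 -1.2]
 [-1.7  1.5]
 [-0.8  0.6]
 [-0.1 -1.3]]
R [ 0.57468492 -0.01017599 -1.4492056 ] [[ 0.3 -0.9]
 [ 0.2 -0. ]
 [ 0.4  0. ]
 [-1.6  0.6]]
R [ 0.57324792 -0.01401378 -1.46693646] [[-0.1 -1.2]
 [ 0.5  0.6]
 [-0.7  0.7]
 [ 0.2 -0.4]]
R [ 0.57411948 -0.01190128 -1.45863305] [[ 1.4 -1.4]
 [ 1.2 -0.4]
 [ 1.  -0.5]
 [-0.7 -0.1]
 [-1.2 -1.7]
 [-0.4  0.1]
 [-1.5  0.4]
 [-0.9 -0.7]]
[(array([ 0.505, -0.083,  0.001]), 0.6), (array([ 0.418, -0.278,  0.017]), 0.41)]
[(array([ 0.507, -0.091,  0.002]), 0.93), (array([ 0.569, -0.152,  0.004]), 0.61), (array([ 0.644, -0.359,  0.001]), 0.4)]
1.1
```

```bash
cat >> h.py <<'E'
def to(x,y,z,yaw):
    s=r.get_state(); Rt=R.from_quat(s["eef_rot"])
    d=Rt.inv().apply(np.array([x,y,z])-s["tool_pos"])
    T=R.from_euler("z",yaw)*R.from_quat([1,0,0,0])
    w=(Rt.inv()*T).as_rotvec(degrees=True)
    print("t",round(float(s["clock"]),2),"pos",np.round(s["tool_pos"],4),"q",np.round(s["q"],2),"shift",np.round(d,4),"turn",np.round(w,1))
PL=np.array([.391,-.253]); PY=-.763
def pl(x,y):
    c,s=np.cos(PY),np.sin(PY); return PL+np.array([c*x-s*y,s*x+c*y])
E
python3 -c "
from h import *
to(.503,-.088,.24,1.49)"
```

```text
t 1.1 pos [ 0.2119 -0.588   0.2387] q [ 1.26  0.69 -0.19  1.57  0.16  0.9  -0.22] shift [ 0.4434 -0.3717 -0.0013] turn [  0.    0.  -65.6]
```

Emit:
carry_out --pt "0.03 -0.025 0 0 0 -5" --pt "0.066 -0.055 0 0 0 -10" --pt "0.105 -0.088 0 0 0 -16" --pt "0.144 -0.121 0 0 0 -22" --pt "0.183 -0.154 0 0 0 -28" --pt "0.222 -0.186 0 0 0 -34" --pt "0.261 -0.219 0 0 0 -40" --pt "0.3 -0.252 0 0 0 -46" --pt "0.339 -0.284 0 0 0 -51" --pt "0.378 -0.317 0 0 0 -56" --pt "0.415 -0.348 0 0 0 -61" --pt "0.443 -0.372 0 0 0 -65.6" --fingers 0 --grip_force 30

```text
clock: 2.3
tool_pos: [0.5039, -0.0852, 0.2391]
eef_rot: [0.733, 0.68, 0.001, 0.0]
contact_force: [0.7, -0.4, -0.7]
opening: 1.001
```

```bash
python3 -c "
from h import *
to(.503,-.088,.118,1.49)
p=r.snapshot('wrist'); cv2.imwrite('pics/w1.png',p['img']); print(p['intrinsics'],p['tool_from_camera'])
print([(np.round(d['xyz'],3),round(d['p'],2)) for d in r.spot_point(p,'carton_a')])
"
```

```text
t 2.3 pos [ 0.5039 -0.0852  0.2391] q [ 0.38  0.57 -0.48  1.9   0.37  0.76 -0.38] shift [-0.003  -0.0009  0.1211] turn [ 0.1 -0.   0.3]
[[309.70691629   0.         320.15747337]
 [  0.         309.70691629 199.89237956]
 [  0.           0.           1.        ]] [[ 3.86638856e-04 -9.57412728e-01 -2.88722563e-01  7.52525854e-02]
 [ 9.99999721e-01  5.54690808e-04 -5.00235556e-04  1.14117030e-03]
 [ 6.39083640e-04 -2.88722289e-01  9.57412676e-01 -1.46247073e-01]
 [ 0.00000000e+00  0.00000000e+00  0.00000000e+00  1.00000000e+00]]
[(array([ 0.503, -0.09 ,  0.009]), 0.92), (array([ 0.394, -0.255,  0.   ]), 0.21)]
```

View pics/w1.png

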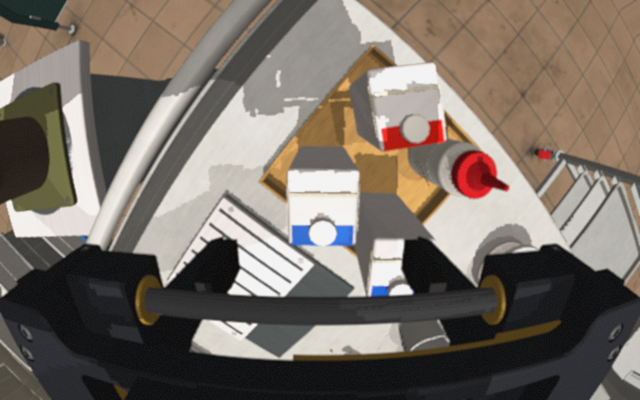

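Emit:
carry_out --pt "-0.0035 -0.001 0.03 0 0 0" --pt "-0.0035 -0.001 0.06 0 0 0" --pt "-0.0035 -0.001 0.09 0 0 0" --pt "-0.0035 -0.001 0.11 0 0 0" --pt "-0.0035 -0.001 0.121 0 0 0" --pt "-0.0035 -0.001 0.121 0 0 0"

```text
clock: 3.0
tool_pos: [0.5004, -0.0918, 0.1167]
eef_rot: [0.735, 0.678, -0.001, -0.001]
contact_force: [-0.1, -0.3, -0.5]
opening: 1.0
```

Emit:
carry_out --pt "0 0 0 0 0 0" --pt "0 0 0 0 0 0" --pt "0 0 0 0 0 0" --pt "0 0 0 0 0 0" --pt "0 0 0 0 0 0" --pt "0 0 0 0 0 0" --fingers 255 --grip_force 35

```text
clock: 3.6
tool_pos: [0.5026, -0.0914, 0.1185]
eef_rot: [0.735, 0.678, 0.001, 0.001]
contact_force: [2.0, -1.4, 5.6]
opening: 0.631
```

```bash
python3 -c "
from h import *
to(.503,-.088,.20,1.49)
p=r.snapshot('wrist'); cv2.imwrite('pics/w2.png',p['img'])
"
```

```text
t 3.6 pos [ 0.5026 -0.0914  0.1185] q [ 0.29  0.75 -0.34  2.01  0.53  0.46 -0.52] shift [ 0.0034  0.0004 -0.0815] turn [ 0.2 -0.   0. ]
```

View pics/w2.png

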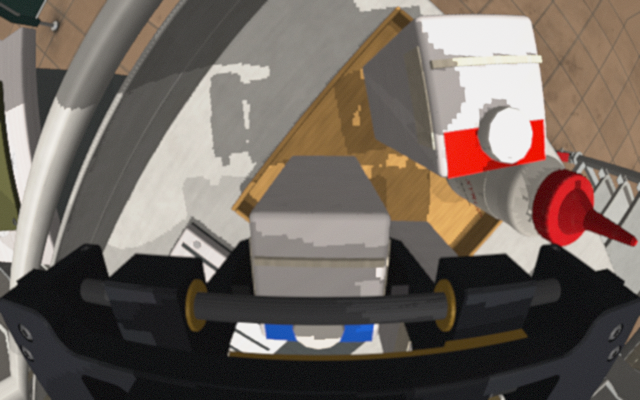

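Emit:
carry_out --pt "0 0 -0.015 0 0 0" --pt "0 0 -0.04 0 0 0" --pt "0 0 -0.07 0 0 0" --pt "0 0 -0.1 0 0 0" --pt "0 0 -0.115 0 0 0" --pt "0 0 -0.12 0 0 0"

```text
clock: 4.25
tool_pos: [0.5009, -0.0914, 0.2385]
eef_rot: [0.735, 0.678, -0.0, 0.0]
contact_force: [1.0, -0.1, -4.5]
opening: 0.634
```

```bash
python3 -c "
from h import *
print(r.get_state()['opening'],r.get_state()['contact_force'])
to(*pl(-.02,.06),.235,1.49+.45)
to(*pl(.0775,-.045),.235,PY+np.pi)
p=r.snapshot('scene'); cv2.imwrite('pics/s2.png',p['img'])
"
```

```text
0.6342688750270796 [ 0.96990215 -0.09776314 -4.52079261]
t 4.25 pos [ 0.5009 -0.0914  0.2385] q [ 0.4   0.57 -0.49  1.9   0.38  0.76 -0.38] shift [-0.1107 -0.0742  0.0035] turn [  0.    0.  -25.7]
t 4.25 pos [ 0.5009 -0.0914  0.2385] q [ 0.4   0.57 -0.49  1.9   0.38  0.76 -0.38] shift [-0.2537 -0.0649  0.0036] turn [  0.    0.  -50.9]
```

View pics/s2.png

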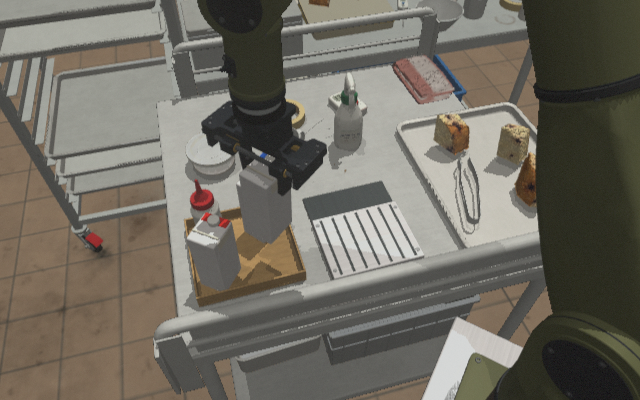

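Emit:
carry_out --pt "-0.025 -0.016 0 0 0 -5" --pt "-0.055 -0.036 0 0 0 -10" --pt "-0.085 -0.056 0 0 0 -18" --pt "-0.111 -0.07 0 0 0 -25" --pt "-0.14 -0.074 0 0 0 -31" --pt "-0.17 -0.073 0 0 0 -37" --pt "-0.2 -0.07 0 0 0 -43" --pt "-0.23 -0.067 0 0 0 -48" --pt "-0.247 -0.065 0 0 0 -51" --pt "-0.254 -0.065 0 0 0 -51" --pt "-0.254 -0.065 0 0 0 -51"

```text
clock: 5.4
tool_pos: [0.415, -0.3394, 0.2362]
eef_rot: [0.373, 0.928, 0.0, -0.001]
contact_force: [-0.0, 0.4, -4.3]
opening: 0.632
```

```bash
python3 -c "
from h import *
to(*pl(.0775,-.045),.123,PY+np.pi)
p=r.snapshot('top'); cv2.imwrite('pics/t3.png',cv2.resize(p['img'][150:350,220:460],None,fx=3,fy=3))
p=r.snapshot('scene'); cv2.imwrite('pics/s3.png',cv2.resize(p['img'][80:300,230:480],None,fx=2.7,fy=2.7))
"
```

```text
t 5.4 pos [ 0.415  -0.3394  0.2362] q [ 1.05  0.67 -0.77  1.82  0.58  0.9   0.83] shift [-0.0008  0.0009  0.1132] turn [-0.  -0.2 -0. ]
```

View pics/t3.png

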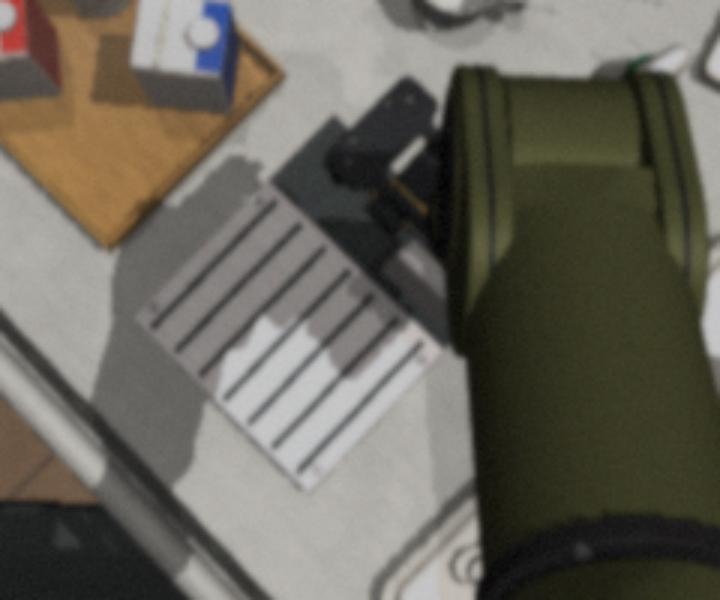

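View pics/s3.png

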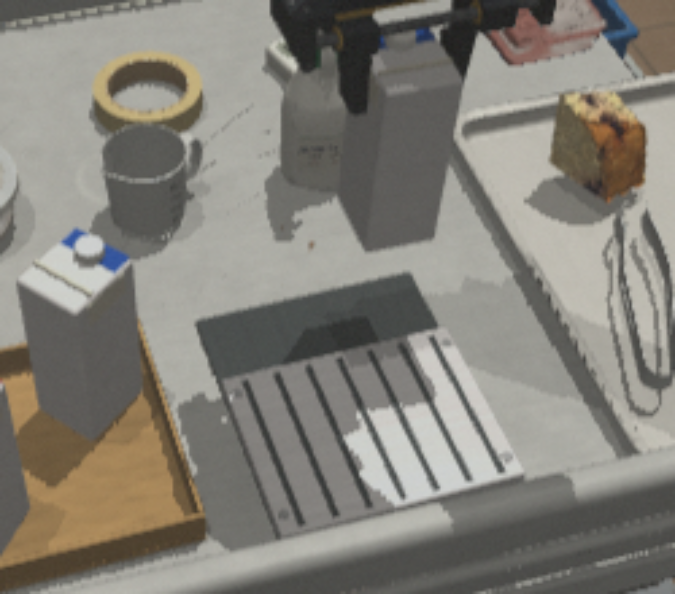

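Emit:
carry_out --pt "-0.001 0.001 0.03 0 0 0" --pt "-0.001 0.001 0.06 0 0 0" --pt "-0.001 0.001 0.085 0 0 0" --pt "-0.001 0.001 0.1 0 0 0" --pt "-0.001 0.001 0.109 0 0 0" --pt "-0.001 0.001 0.109 0 0 0"

```text
clock: 6.1
tool_pos: [0.4174, -0.3378, 0.1281]
eef_rot: [0.37, 0.929, 0.0, -0.001]
contact_force: [-0.1, -0.1, -3.8]
opening: 0.634
```

```bash
python3 -c "
from h import *
to(*pl(.0775,-.045),.123,PY+np.pi)
p=r.snapshot('scene'); cv2.imwrite('pics/s4.png',cv2.resize(p['img'][80:300,230:480],None,fx=2.7,fy=2.7))
"
```

```text
t 6.1 pos [ 0.4174 -0.3378  0.1281] q [ 0.97  0.81 -0.63  1.91  0.76  0.68  0.67] shift [ 0.0002 -0.0019  0.0051] turn [-0.  -0.1  0.2]
```

View pics/s4.png

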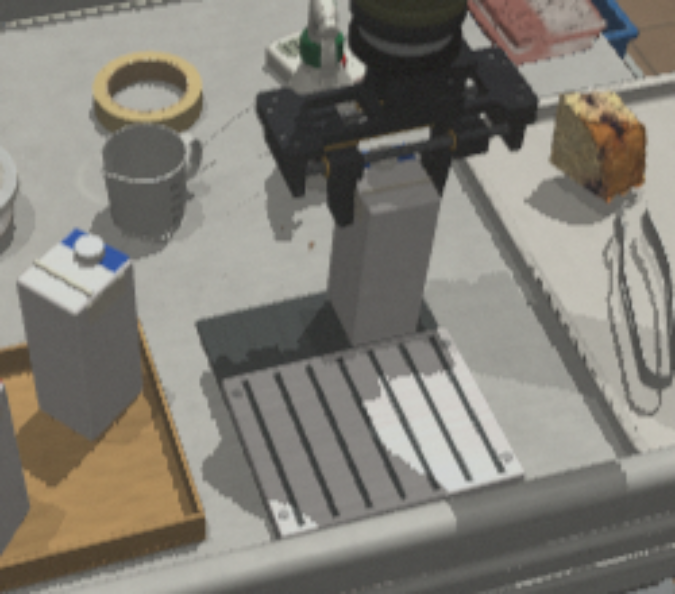

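Emit:
carry_out --pt "0 -0.002 0.003 0 0 0" --pt "0 -0.002 0.006 0 0 0" --pt "0 -0.002 0.007 0 0 0" --pt "0 -0.002 0.007 0 0 0"

```text
clock: 6.55
tool_pos: [0.4162, -0.3408, 0.1219]
eef_rot: [0.371, 0.928, -0.0, 0.0]
contact_force: [-0.6, -0.7, -3.7]
opening: 0.632
```

Emit:
carry_out --pt "0.002 0 0 0 0 0" --pt "0.004 0 0 0 0 0" --pt "0.006 0 0 0 0 0" --pt "0.006 0 0 0 0 0"

```text
clock: 6.95
tool_pos: [0.4128, -0.3372, 0.1223]
eef_rot: [0.371, 0.929, -0.0, 0.001]
contact_force: [1.9, -1.9, -1.9]
opening: 0.634
```

Emit:
carry_out --pt "0.001 0 0.002 0 0 0" --pt "0.001 0 0.002 0 0 0" --pt "0.002 0 0.002 0 0 0" --pt "0.002 0 0.002 0 0 0"

```text
clock: 7.35
tool_pos: [0.4126, -0.3366, 0.1211]
eef_rot: [0.371, 0.929, -0.001, 0.003]
contact_force: [2.4, -4.8, 4.7]
opening: 0.633
```

```bash
python3 -c "
from h import *
to(*pl(.0725,-.045),.123,PY+np.pi)
p=r.snapshot('scene'); cv2.imwrite('pics/s5.png',cv2.resize(p['img'][100:260,300:440],None,fx=4,fy=4))
"
```

```text
t 7.35 pos [ 0.4126 -0.3366  0.1211] q [ 0.96  0.81 -0.62  1.94  0.78  0.64  0.65] shift [ 0.0009  0.0005 -0.0019] turn [0.  0.3 0.1]
```

View pics/s5.png

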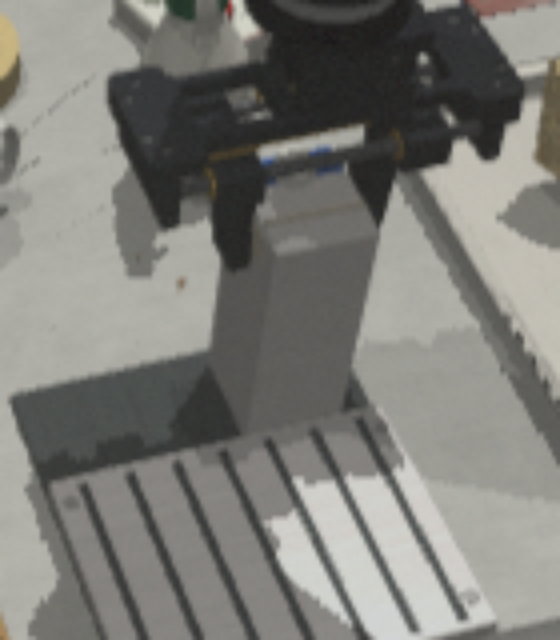

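Emit:
carry_out --pt "-0.001 0 -0.001 0 0 0" --pt "-0.001 0 -0.001 0 0 0" --pt "-0.001 0 -0.001 0 0 0" --pt "-0.001 0 -0.001 0 0 0" --pt "-0.001 0 -0.001 0 0 0" --fingers 0

```text
clock: 7.9
tool_pos: [0.4107, -0.3355, 0.1205]
eef_rot: [0.371, 0.929, 0.0, -0.001]
contact_force: [0.1, 0.6, -0.3]
opening: 1.003
```

Emit:
carry_out --pt "0 0 -0.02 0 0 0" --pt "0 0 -0.05 0 0 0" --pt "0 0 -0.085 0 0 0" --pt "-0.03 0 -0.1 0 0 0" --pt "-0.065 0 -0.1 0 0 0" --pt "-0.07 0 -0.1 0 0 0"

```text
clock: 8.5
tool_pos: [0.4641, -0.3868, 0.2212]
eef_rot: [0.373, 0.928, -0.0, 0.002]
contact_force: [-0.9, 0.6, -0.8]
opening: 1.002
```

```bash
python3 -c "
from h import *
to(*pl(.0695+.062,-.045),.115,PY+np.pi)
p=r.snapshot('scene'); cv2.imwrite('pics/s6.png',cv2.resize(p['img'][80:300,230:480],None,fx=2.7,fy=2.7))
p=r.snapshot('wrist'); cv2.imwrite('pics/w6.png',p['img'])
"
```

```text
t 8.5 pos [ 0.4641 -0.3868  0.2212] q [ 1.02  0.77 -0.74  1.64  0.6   0.97  0.88] shift [0.0142 0.0011 0.1061] turn [ 0.1  0.2 -0. ]
```

View pics/s6.png

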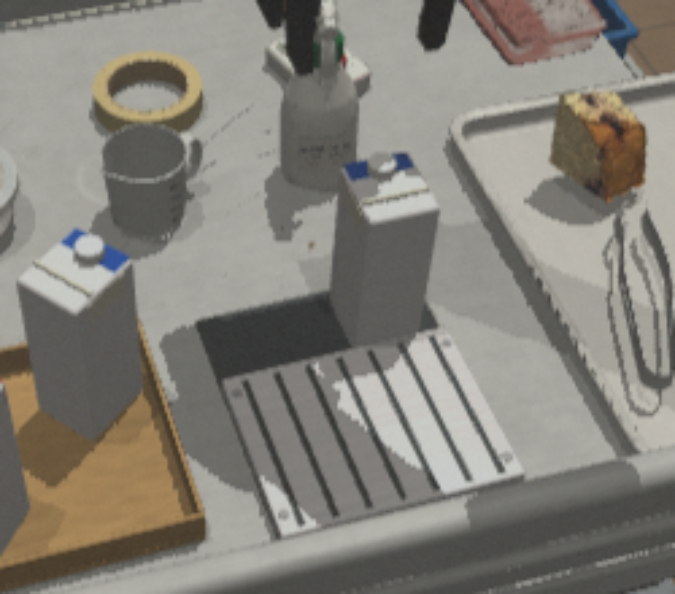

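View pics/w6.png

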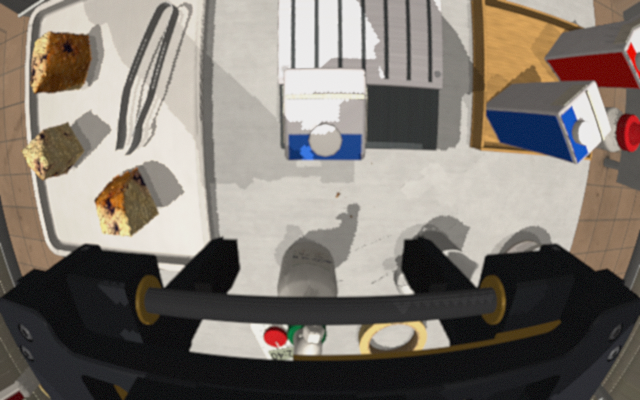

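Emit:
carry_out --pt "0 0.001 0.025 0 0 0" --pt "0 0.001 0.05 0 0 0" --pt "0 0.001 0.075 0 0 0" --pt "0 0.001 0.095 0 0 0" --pt "0 0.001 0.104 0 0 0" --pt "0 0.001 0.104 0 0 0" --fingers 255

```text
clock: 9.2
tool_pos: [0.4611, -0.3823, 0.1156]
eef_rot: [0.371, 0.929, 0.0, -0.002]
contact_force: [0.5, -0.1, 0.0]
opening: 0.477
```

Emit:
carry_out --pt "0.008 0 0 0 0 0" --pt "0.015 0 0 0 0 0" --pt "0.02 0 0 0 0 0" --pt "0.025 0 0 0 0 0" --pt "0.03 0 0 0 0 0" --pt "0.035 0 0 0 0 0" --pt "0.04 0 0 0 0 0" --pt "0.045 0 0 0 0 0"

```text
clock: 10.0
tool_pos: [0.4304, -0.3524, 0.1172]
eef_rot: [0.371, 0.929, -0.0, 0.001]
contact_force: [1.8, -1.3, 1.8]
opening: 0.006
```

```bash
python3 -c "
from h import *
to(*pl(.0695,-.045),.115,PY+np.pi)
p=r.snapshot('scene'); cv2.imwrite('pics/s7.png',cv2.resize(p['img'][80:300,230:480],None,fx=2.7,fy=2.7))
"
```

```text
t 10.0 pos [ 0.4304 -0.3524  0.1172] q [ 0.97  0.84 -0.63  1.87  0.76  0.69  0.69] shift [ 0.0276 -0.0003  0.0021] turn [0.  0.1 0.1]
```

View pics/s7.png

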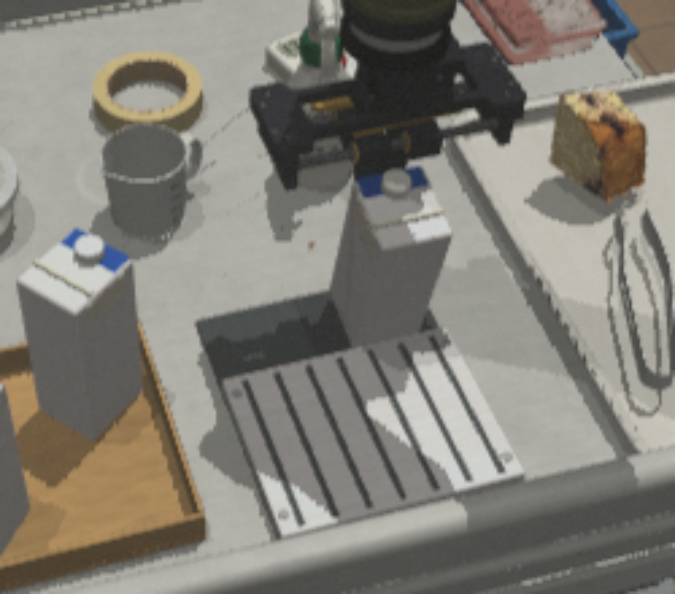

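Emit:
carry_out --pt "0.005 0 0 0 0 0" --pt "0.01 0 0 0 0 0" --pt "0.015 0 0 0 0 0" --pt "0.02 0 0 0 0 0" --pt "0.025 0 0 0 0 0" --pt "0.029 0 0 0 0 0" --pt "0.033 0 0 0 0 0" --pt "0.037 0 0 0 0 0" --pt "0.041 0 0 0 0 0" --pt "0.045 0 0 0 0 0" --pt "0.049 0 0 0 0 0" --pt "0.053 0 0 0 0 0"

```text
clock: 11.25
tool_pos: [0.3913, -0.3156, 0.1167]
eef_rot: [0.371, 0.929, -0.0, 0.0]
contact_force: [0.7, -0.5, -0.2]
opening: 0.006
```

```bash
python3 -c "
from h import *
to(*pl(.0695,-.045),.115,PY+np.pi)
p=r.snapshot('scene'); cv2.imwrite('pics/s8.png',cv2.resize(p['img'][80:300,230:480],None,fx=2.7,fy=2.7))
"
```

```text
t 11.25 pos [ 0.3913 -0.3156  0.1167] q [ 0.94  0.79 -0.59  2.02  0.82  0.58  0.58] shift [-0.026  -0.      0.0017] turn [0.  0.  0.1]
```

View pics/s8.png

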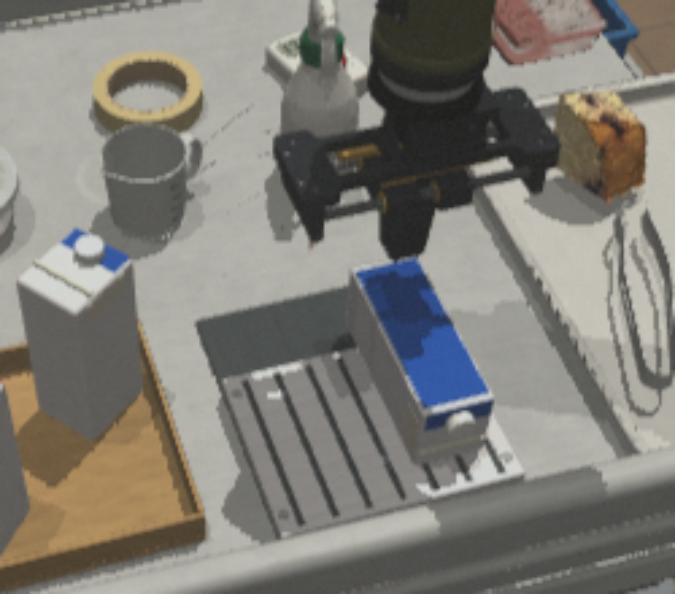

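Emit:
carry_out --pt "0 0 -0.03 0 0 0" --pt "0 0 -0.07 0 0 0" --pt "0 0 -0.11 0 0 0" --pt "0 0 -0.125 0 0 0" --fingers 0

```text
clock: 11.7
tool_pos: [0.3932, -0.3161, 0.2451]
eef_rot: [0.371, 0.929, -0.0, 0.003]
contact_force: [-0.3, -0.3, -0.9]
opening: 0.345
```

```bash
python3 -c "
from h import *
to(.568,-.153,.24,1.48)
p=r.snapshot('scene'); cv2.imwrite('pics/s9.png',cv2.resize(p['img'][150:290,290:430],None,fx=4,fy=4))
"
```

```text
t 11.7 pos [ 0.3932 -0.3161  0.2451] q [ 1.07  0.62 -0.79  1.9   0.57  0.86  0.8 ] shift [-0.0141  0.2387  0.0055] turn [ 0.2  0.2 51.6]
```

View pics/s9.png

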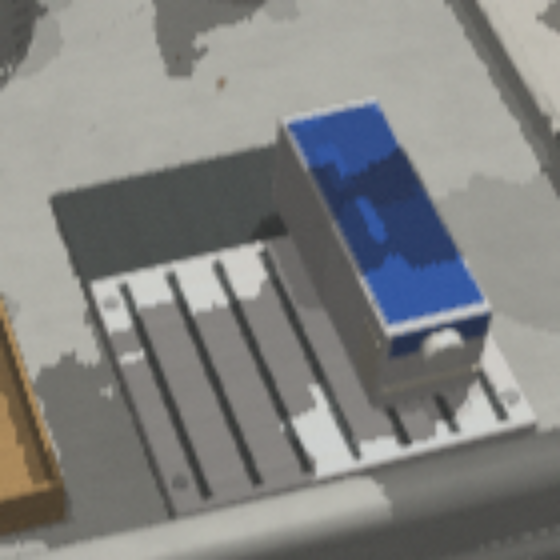

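Emit:
carry_out --pt "-0.001 0.02 0 0 0 5" --pt "-0.003 0.05 0 0 0 10" --pt "-0.005 0.085 0 0 0 17" --pt "-0.007 0.12 0 0 0 25" --pt "-0.009 0.155 0 0 0 32" --pt "-0.011 0.185 0 0 0 39" --pt "-0.013 0.21 0 0 0 45" --pt "-0.014 0.23 0 0 0 50" --pt "-0.014 0.2387 0.0 0 0 51.6" --pt "-0.014 0.2387 0.0 0 0 51.6" --fingers 0

```text
clock: 12.75
tool_pos: [0.5668, -0.1507, 0.2408]
eef_rot: [0.737, 0.675, -0.0, -0.0]
contact_force: [-1.1, 0.0, -0.3]
opening: 1.002
```

```bash
python3 -c "
from fit import *
to(.568,-.153,.122,1.48)
p=r.snapshot('wrist'); cv2.imwrite('pics/w9.png',p['img'])
print([(np.round(d['xyz'],3),round(d['p'],2)) for d in r.spot_point(p,'carton_a')])
s=r.snapshot('scene')
z=.082
L=[[0,.028,z],[0,-.028,z],[-.15,.028,z],[-.15,-.028,z]]
x,e=fit([(s,L,np.array([(282,122),(378,100),(390,332),(490,303)])/4+[290,150])],[.4,-.3,-.76]); print(x,e)
c,q=np.cos(PY),np.sin(PY); print(np.array([[c,q],[-q,c]])@(x[:2]-PL), x[2]-PY)
"
```

```text
t 12.75 pos [ 0.5668 -0.1507  0.2408] q [ 0.46  0.67 -0.48  1.67  0.38  0.9  -0.26] shift [-0.0022  0.0015  0.1188] turn [-0.  -0.   0.2]
[(array([ 0.572, -0.152,  0.004]), 0.76), (array([ 0.408, -0.333,  0.051]), 0.57)]
[ 0.40842006 -0.33148096 -0.76066047] [[-0.9 -1.9]
 [ 0.1 -2. ]
 [-0.4  0.8]
 [ 1.8  1.3]]
[ 0.06682826 -0.04468449] 0.0023395254939562182
```

View pics/w9.png

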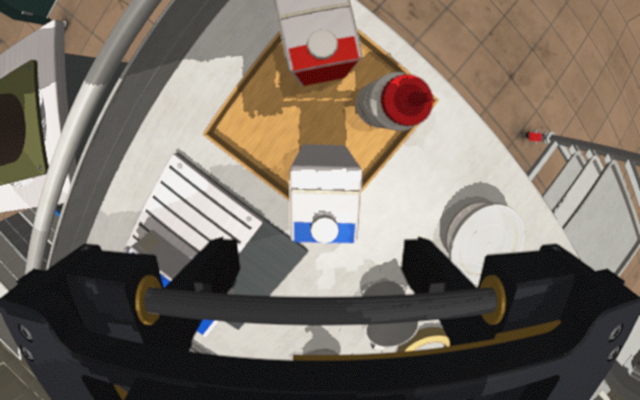

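Emit:
carry_out --pt "-0.002 0.002 0.03 0 0 0" --pt "-0.002 0.002 0.06 0 0 0" --pt "-0.002 0.002 0.09 0 0 0" --pt "-0.002 0.002 0.107 0 0 0" --pt "-0.002 0.002 0.117 0 0 0" --pt "-0.002 0.002 0.117 0 0 0"

```text
clock: 13.5
tool_pos: [0.5669, -0.1555, 0.1236]
eef_rot: [0.739, 0.674, -0.001, -0.001]
contact_force: [-0.2, -0.4, 0.7]
opening: 0.999
```

Emit:
carry_out --pt "0 0 0 0 0 0" --pt "0 0 0 0 0 0" --pt "0 0 0 0 0 0" --pt "0 0 0 0 0 0" --pt "0 0 0 0 0 0" --pt "0 0 0 0 0 0" --fingers 255 --grip_force 35

```text
clock: 14.1
tool_pos: [0.5688, -0.1548, 0.1254]
eef_rot: [0.738, 0.674, 0.001, 0.001]
contact_force: [0.7, 0.2, 3.5]
opening: 0.63
```

Emit:
carry_out --pt "0 0 -0.015 0 0 0" --pt "0 0 -0.04 0 0 0" --pt "0 0 -0.07 0 0 0" --pt "0 0 -0.1 0 0 0" --pt "0 0 -0.115 0 0 0" --pt "0 0 -0.12 0 0 0"

```text
clock: 14.7
tool_pos: [0.5682, -0.1548, 0.2458]
eef_rot: [0.738, 0.674, 0.0, 0.001]
contact_force: [-0.5, 1.8, -3.6]
opening: 0.632
```

```bash
python3 -c "
from h import *
to(*pl(.0795,.045),.235,PY+np.pi)
p=r.snapshot('scene'); cv2.imwrite('pics/s10.png',p['img'])
p=r.snapshot('wrist'); cv2.imwrite('pics/w10.png',p['img'])
"
```

```text
t 14.7 pos [ 0.5682 -0.1548  0.2458] q [ 0.47  0.66 -0.49  1.66  0.37  0.91 -0.26] shift [-0.1281 -0.0773  0.0107] turn [  0.1   0.  -51.5]
```

View pics/s10.png

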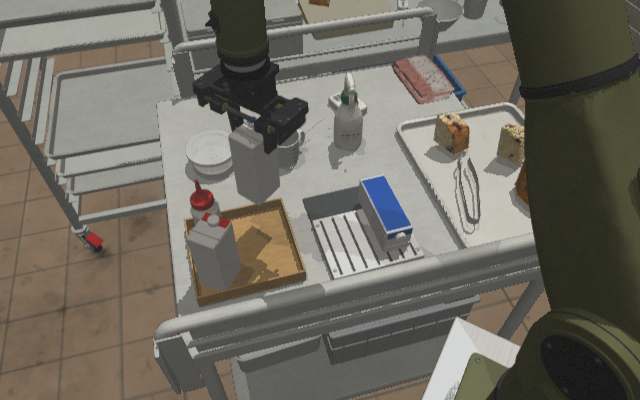

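View pics/w10.png

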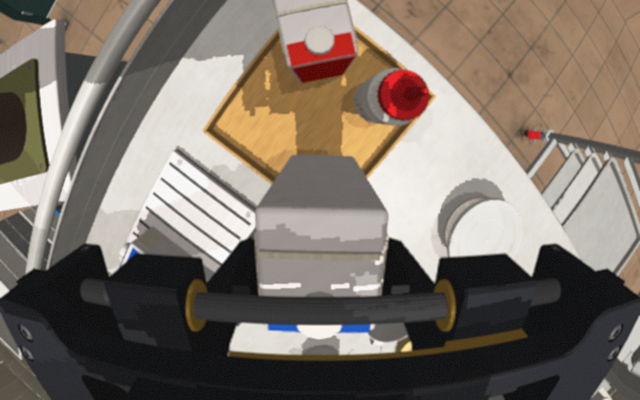

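Emit:
carry_out --pt "-0.012 -0.008 0 0 0 -5" --pt "-0.03 -0.018 0 0 0 -11" --pt "-0.05 -0.03 0 0 0 -18" --pt "-0.07 -0.042 0 0 0 -26" --pt "-0.09 -0.054 0 0 0 -34" --pt "-0.108 -0.065 0 0 0 -42" --pt "-0.12 -0.073 0 0 0 -48" --pt "-0.128 -0.0775 0 0 0 -51.5" --pt "-0.128 -0.0775 0 0 0 -51.5"

```text
clock: 15.7
tool_pos: [0.4769, -0.2768, 0.2427]
eef_rot: [0.373, 0.928, -0.0, -0.002]
contact_force: [0.1, -0.8, -3.8]
opening: 0.632
```

```bash
python3 -c "
from h import *
to(*pl(.0795,.045),.13,PY+np.pi)
"
```

```text
t 15.7 pos [ 0.4769 -0.2768  0.2427] q [ 0.88  0.68 -0.76  1.76  0.57  0.94  0.69] shift [-0.0014  0.0031  0.1127] turn [-0.1 -0.2 -0.1]
```

Emit:
carry_out --pt "-0.001 0.002 0.03 0 0 0" --pt "-0.001 0.002 0.06 0 0 0" --pt "-0.001 0.002 0.085 0 0 0" --pt "-0.001 0.002 0.1 0 0 0" --pt "-0.001 0.002 0.108 0 0 0" --pt "-0.001 0.002 0.108 0 0 0"

```text
clock: 16.3
tool_pos: [0.4813, -0.2739, 0.136]
eef_rot: [0.372, 0.928, 0.0, -0.001]
contact_force: [-0.1, 0.3, -2.8]
opening: 0.634
```

```bash
python3 -c "
from h import *
to(*pl(.0795,.045),.1275,PY+np.pi)
p=r.snapshot('scene'); cv2.imwrite('pics/s11.png',cv2.resize(p['img'][80:300,230:480],None,fx=2.7,fy=2.7))
"
```

```text
t 16.3 pos [ 0.4813 -0.2739  0.136 ] q [ 0.81  0.81 -0.64  1.86  0.72  0.72  0.55] shift [ 0.0002 -0.0023  0.0085] turn [-0.  -0.1  0. ]
```

View pics/s11.png

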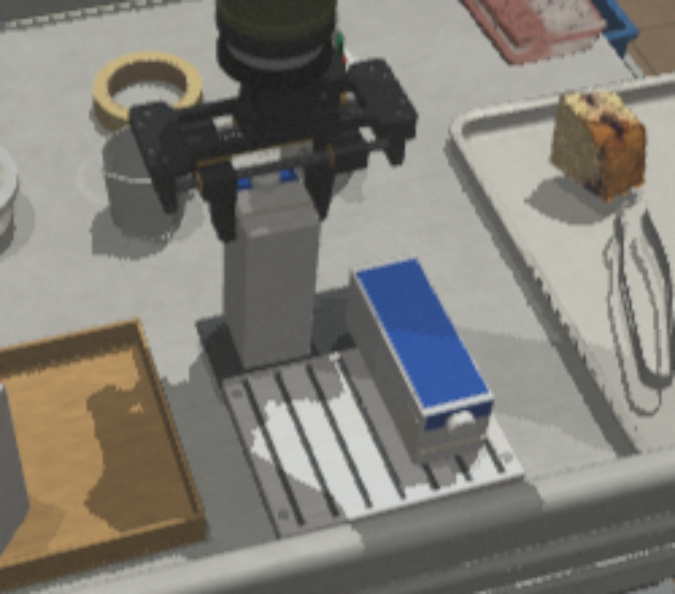

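Emit:
carry_out --pt "0 -0.002 0.004 0 0 0" --pt "0 -0.002 0.007 0 0 0" --pt "0 -0.002 0.009 0 0 0" --pt "0 -0.002 0.009 0 0 0"

```text
clock: 16.75
tool_pos: [0.48, -0.276, 0.1277]
eef_rot: [0.372, 0.928, -0.0, 0.0]
contact_force: [-0.7, 0.2, -3.7]
opening: 0.634
```

Emit:
carry_out --pt "0.002 0 0 0 0 0" --pt "0.004 0 0 0 0 0" --pt "0.006 0 0 0 0 0" --pt "0.006 0 0 0 0 0"

```text
clock: 17.15
tool_pos: [0.4761, -0.272, 0.1281]
eef_rot: [0.372, 0.928, -0.0, 0.001]
contact_force: [0.3, -0.9, -4.1]
opening: 0.636
```

Still hanging free; a bit lower and further in.

Emit:
carry_out --pt "0.002 0 0 0 0 0" --pt "0.004 0 0 0 0 0" --pt "0.004 0 0.002 0 0 0" --pt "0.004 0 0.003 0 0 0" --pt "0.004 0 0.003 0 0 0"

```text
clock: 17.65
tool_pos: [0.4758, -0.2707, 0.1277]
eef_rot: [0.372, 0.928, -0.001, 0.004]
contact_force: [2.2, -3.2, 15.7]
opening: 0.63
```

Emit:
carry_out --pt "-0.001 0 -0.002 0 0 0" --pt "-0.001 0 -0.002 0 0 0"

```text
clock: 17.85
tool_pos: [0.4751, -0.2703, 0.1279]
eef_rot: [0.372, 0.928, -0.0, 0.002]
contact_force: [3.3, -3.3, 6.8]
opening: 0.63
```

Emit:
carry_out --pt "0 0 0 0 0 0" --pt "0 0 0 0 0 0" --pt "0 0 0 0 0 0" --pt "0 0 0 0 0 0" --pt "0 0 0 0 0 0" --fingers 0

```text
clock: 18.35
tool_pos: [0.4732, -0.2694, 0.1264]
eef_rot: [0.372, 0.928, 0.0, -0.0]
contact_force: [0.1, 0.2, 0.1]
opening: 0.999
```

Emit:
carry_out --pt "0 0 -0.02 0 0 0" --pt "0 0 -0.05 0 0 0" --pt "0 0 -0.085 0 0 0" --pt "-0.03 0 -0.1 0 0 0" --pt "-0.065 0 -0.1 0 0 0" --pt "-0.07 0 -0.1 0 0 0"

```text
clock: 18.95
tool_pos: [0.5262, -0.3212, 0.2271]
eef_rot: [0.374, 0.927, -0.0, 0.002]
contact_force: [-0.1, -0.1, -0.9]
opening: 1.002
```

```bash
python3 -c "
from h import *
to(*pl(.0695+.072,.045),.115,PY+np.pi)
p=r.snapshot('scene'); cv2.imwrite('pics/s12.png',cv2.resize(p['img'][80:300,230:480],None,fx=2.7,fy=2.7))
p=r.snapshot('wrist'); cv2.imwrite('pics/w12.png',p['img'])
"
```

```text
t 18.95 pos [ 0.5262 -0.3212  0.2271] q [ 0.87  0.77 -0.74  1.59  0.59  1.    0.75] shift [0.0038 0.0007 0.1121] turn [ 0.   0.2 -0.2]
```

View pics/s12.png

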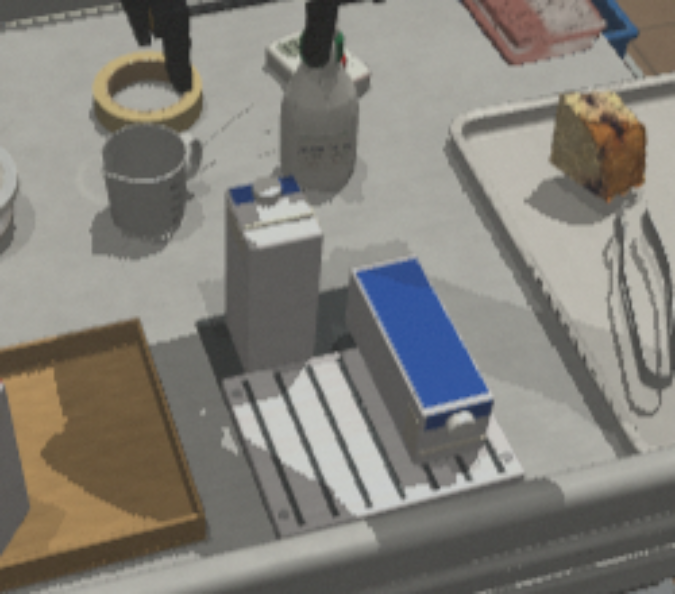

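View pics/w12.png

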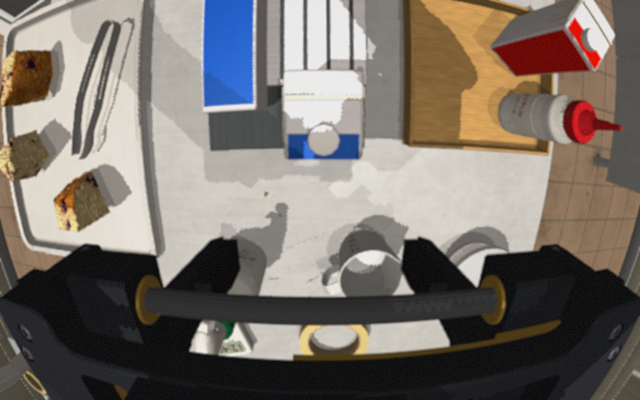

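Emit:
carry_out --pt "0 0.001 0.025 0 0 0" --pt "0 0.001 0.05 0 0 0" --pt "0 0.001 0.075 0 0 0" --pt "0 0.001 0.098 0 0 0" --pt "0 0.001 0.11 0 0 0" --pt "0 0.001 0.11 0 0 0" --pt "0 0.001 0.11 0 0 0" --pt "0 0.001 0.11 0 0 0" --fingers 255

```text
clock: 19.85
tool_pos: [0.5256, -0.3173, 0.118]
eef_rot: [0.372, 0.928, 0.0, 0.001]
contact_force: [0.6, 0.3, -0.0]
opening: 0.295
```

Emit:
carry_out --pt "0.008 0 0 0 0 0" --pt "0.015 0 0 0 0 0" --pt "0.02 0 0 0 0 0" --pt "0.025 0 0 0 0 0" --pt "0.03 0 0 0 0 0" --pt "0.035 0 0 0 0 0" --pt "0.04 0 0 0 0 0" --pt "0.045 0 0 0 0 0" --pt "0.05 0 0 0 0 0" --pt "0.055 0 0 0 0 0" --pt "0.06 0 0 0 0 0"

```text
clock: 20.95
tool_pos: [0.4807, -0.2753, 0.1165]
eef_rot: [0.372, 0.928, -0.0, -0.001]
contact_force: [1.4, -0.3, 0.6]
opening: 0.008
```

Emit:
carry_out --pt "0.004 0 0 0 0 0" --pt "0.008 0 0 0 0 0" --pt "0.012 0 0 0 0 0" --pt "0.016 0 0 0 0 0" --pt "0.02 0 0 0 0 0" --pt "0.023 0 0 0 0 0" --pt "0.026 0 0 0 0 0" --pt "0.029 0 0 0 0 0" --pt "0.032 0 0 0 0 0" --pt "0.035 0 0 0 0 0" --pt "0.038 0 0 0 0 0" --pt "0.04 0 0 0 0 0"

```text
clock: 22.15
tool_pos: [0.4523, -0.248, 0.1167]
eef_rot: [0.372, 0.928, -0.0, -0.0]
contact_force: [-0.5, 0.2, 0.0]
opening: 0.006
```

```bash
python3 -c "
from h import *
to(*pl(.0695,.045),.115,PY+np.pi)
p=r.snapshot('scene'); cv2.imwrite('pics/s13.png',cv2.resize(p['img'][80:300,230:480],None,fx=2.7,fy=2.7))
"
```

```text
t 22.15 pos [ 0.4523 -0.248   0.1167] q [ 0.77  0.8  -0.59  1.99  0.79  0.6   0.44] shift [-0.0286 -0.001   0.0017] turn [-0. -0.  0.]
```

View pics/s13.png

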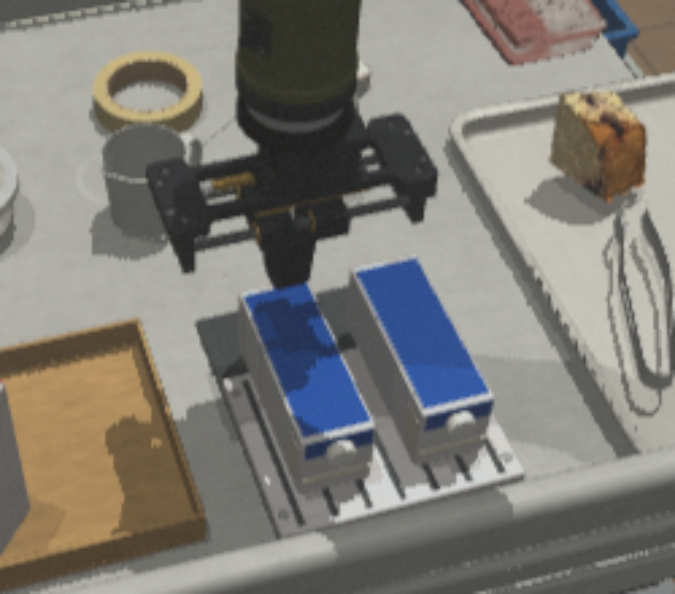

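Emit:
carry_out --pt "0 0 -0.025 0 0 0" --pt "-0.015 0 -0.045 0 0 0" --pt "-0.045 0 -0.055 0 0 0" --pt "-0.08 0 -0.055 0 0 0" --pt "-0.105 0 -0.055 0 0 0" --pt "-0.11 0 -0.055 0 0 0"

```text
clock: 22.8
tool_pos: [0.5336, -0.3266, 0.1715]
eef_rot: [0.374, 0.928, -0.0, 0.001]
contact_force: [0.6, -0.1, 0.4]
opening: 0.007
```

```bash
python3 -c "
from h import *
to(*pl(.14,.045),.05,PY+np.pi)
p=r.snapshot('scene'); cv2.imwrite('pics/s14.png',cv2.resize(p['img'][140:290,290:440],None,fx=4,fy=4))
p=r.snapshot('top'); cv2.imwrite('pics/t14.png',cv2.resize(p['img'][170:320,250:400],None,fx=4,fy=4))
c,q=np.cos(PY),np.sin(PY); M=np.array([[c,q],[-q,c]])
for d in r.spot_point(p,'carton_a'): print(np.round(d['xyz'],3),round(d['p'],2),M@(d['xyz'][:2]-PL))
"
```

```text
t 22.8 pos [ 0.5336 -0.3266  0.1715] q [ 0.84  0.85 -0.69  1.61  0.65  0.92  0.71] shift [ 0.0142 -0.0005  0.1215] turn [ 0.   0.1 -0.2]
[ 0.473 -0.267  0.051] 0.8 [0.06907716 0.04626495]
[ 0.412 -0.332  0.048] 0.8 [ 0.07027086 -0.04252596]
```

View pics/s14.png

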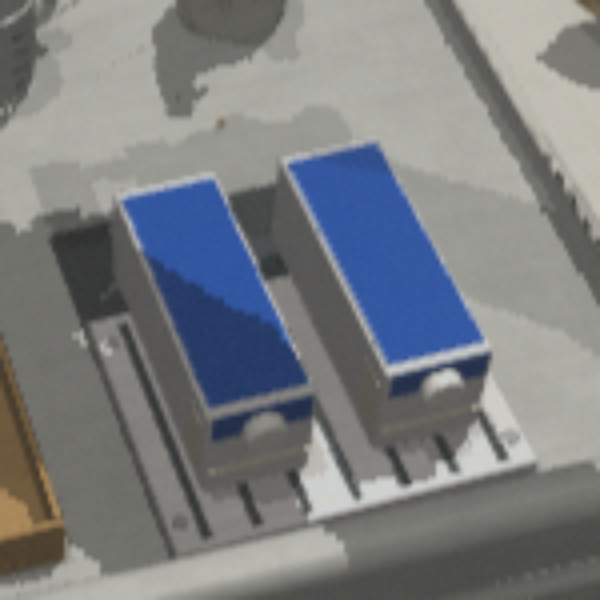

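View pics/t14.png

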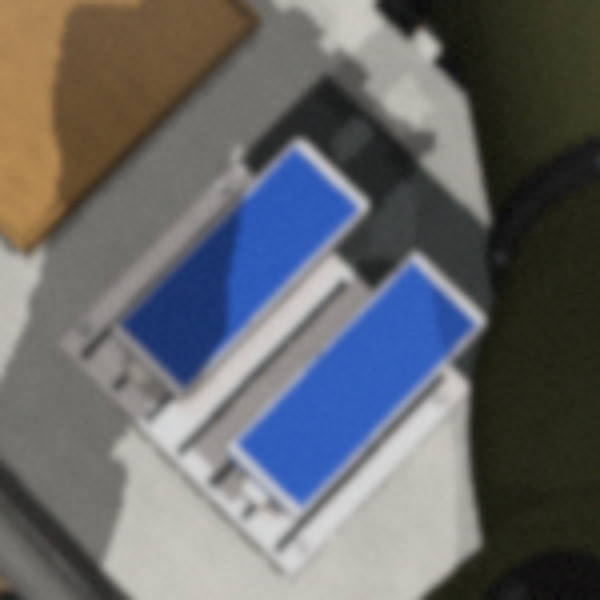

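Emit:
carry_out --pt "0 0 0.03 0 0 0" --pt "0 0 0.06 0 0 0" --pt "0 0 0.09 0 0 0" --pt "0 0 0.115 0 0 0" --pt "0.01 0 0.125 0 0 0" --pt "0.025 0 0.125 0 0 0" --pt "0.04 0 0.125 0 0 0" --pt "0.055 0 0.125 0 0 0" --pt "0.06 0 0.125 0 0 0" --pt "0.06 0 0.125 0 0 0"

```text
clock: 23.95
tool_pos: [0.4879, -0.2818, 0.0471]
eef_rot: [0.371, 0.929, -0.0, -0.001]
contact_force: [0.1, -1.0, 0.1]
opening: 0.002
```

Emit:
carry_out --pt "0.004 0 0 0 0 0" --pt "0.008 0 0 0 0 0" --pt "0.012 0 0 0 0 0" --pt "0.016 0 0 0 0 0" --pt "0.019 0 0 0 0 0" --pt "0.019 0 0 0 0 0"

```text
clock: 24.55
tool_pos: [0.4748, -0.2694, 0.0468]
eef_rot: [0.372, 0.928, -0.0, -0.0]
contact_force: [0.6, -0.2, -0.5]
opening: 0.001
```

```bash
python3 -c "
from h import *
to(*pl(.07,.045),.05,PY+np.pi)
p=r.snapshot('scene'); cv2.imwrite('pics/s15.png',cv2.resize(p['img'][140:290,290:440],None,fx=4,fy=4))
c,q=np.cos(PY),np.sin(PY); M=np.array([[c,q],[-q,c]])
for d in r.spot_point(p,'carton_a'): print(np.round(d['xyz'],3),round(d['p'],2),M@(d['xyz'][:2]-PL))
"
```

```text
t 24.55 pos [ 0.4748 -0.2694  0.0468] q [ 0.72  0.93 -0.5   1.92  0.89  0.52  0.4 ] shift [ 0.0019 -0.001  -0.0032] turn [-0. -0.  0.]
[ 0.469 -0.256  0.05 ] 0.65 [0.0585118 0.0513819]
[ 0.41  -0.329  0.047] 0.63 [ 0.06639066 -0.04208539]
```

View pics/s15.png

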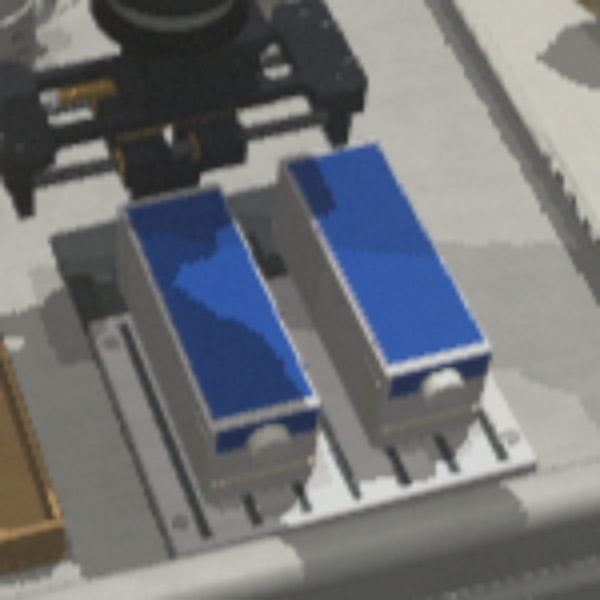

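Emit:
carry_out --pt "0.004 0 0 0 0 0" --pt "0.008 0 0 0 0 0" --pt "0.012 0 0 0 0 0" --pt "0.012 0 0 0 0 0"

```text
clock: 25.05
tool_pos: [0.4655, -0.2607, 0.0467]
eef_rot: [0.372, 0.928, -0.0, -0.001]
contact_force: [-0.1, 0.9, 0.1]
opening: 0.006
```

Emit:
carry_out --pt "-0.02 0 0 0 0 0" --pt "-0.045 0 -0.015 0 0 0" --pt "-0.06 0 -0.045 0 0 0" --pt "-0.065 0 -0.07 0 0 0"

```text
clock: 25.45
tool_pos: [0.5138, -0.3071, 0.1175]
eef_rot: [0.373, 0.928, 0.0, 0.0]
contact_force: [-0.1, 0.2, -0.5]
opening: 0.003
```

```bash
python3 -c "
from h import *
to(*pl(.135,-.045),.12,PY+np.pi)
to(*pl(.135,-.045),.048,PY+np.pi)
p=r.snapshot('scene'); cv2.imwrite('pics/s16.png',cv2.resize(p['img'][140:290,290:440],None,fx=4,fy=4))
c,q=np.cos(PY),np.sin(PY); M=np.array([[c,q],[-q,c]])
for d in r.spot_point(p,'carton_a'): print(np.round(d['xyz'],3),round(d['p'],2),M@(d['xyz'][:2]-PL))
"
```

```text
t 25.45 pos [ 0.5138 -0.3071  0.1175] q [ 0.82  0.89 -0.64  1.73  0.73  0.77  0.62] shift [-0.0089 -0.0908 -0.0026] turn [ 0. -0. -0.]
t 25.45 pos [ 0.5138 -0.3071  0.1175] q [ 0.82  0.89 -0.64  1.73  0.73  0.77  0.62] shift [-0.009  -0.0908  0.0694] turn [ 0. -0. -0.]
[ 0.409 -0.327  0.051] 0.76 [ 0.06372333 -0.0411769 ]
[ 0.46  -0.249  0.047] 0.6 [0.04739242 0.05071152]
```

View pics/s16.png

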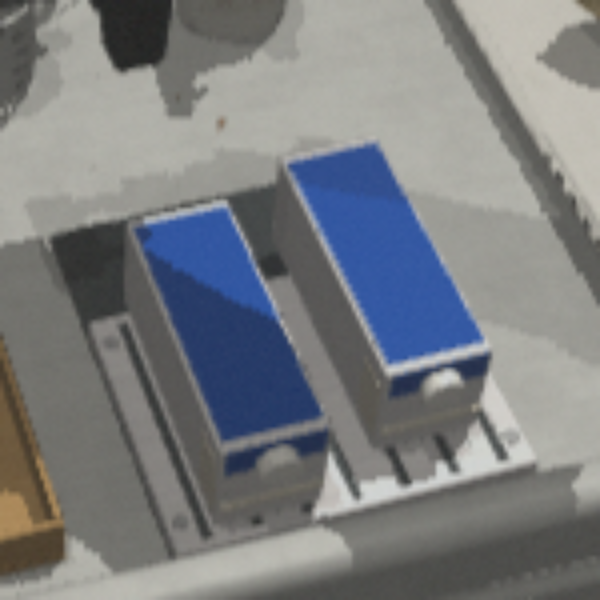

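Emit:
carry_out --pt "-0.008 -0.025 0 0 0 0" --pt "-0.01 -0.055 0 0 0 0" --pt "-0.01 -0.08 0 0 0 0" --pt "-0.009 -0.091 0.01 0 0 0" --pt "-0.009 -0.091 0.04 0 0 0" --pt "-0.009 -0.091 0.065 0 0 0" --pt "-0.002 -0.091 0.07 0 0 0" --pt "0.015 -0.091 0.07 0 0 0" --pt "0.03 -0.091 0.07 0 0 0" --pt "0.036 -0.091 0.07 0 0 0" --pt "0.036 -0.091 0.07 0 0 0"

```text
clock: 26.65
tool_pos: [0.4241, -0.346, 0.047]
eef_rot: [0.371, 0.929, 0.0, -0.0]
contact_force: [-0.3, -0.5, 0.5]
opening: 0.002
```

```bash
python3 -c "
from h import *
to(*pl(.06,-.045),.048,PY+np.pi)
"
```

```text
t 26.65 pos [ 0.4241 -0.346   0.047 ] q [ 0.9   0.94 -0.52  1.92  0.9   0.54  0.56] shift [ 0.0282 -0.0005 -0.0009] turn [-0.  -0.   0.1]
```

Emit:
carry_out --pt "0.005 0 0 0 0 0" --pt "0.01 0 0 0 0 0" --pt "0.014 0 0 0 0 0" --pt "0.018 0 0 0 0 0" --pt "0.022 0 0 0 0 0" --pt "0.026 0 0 0 0 0" --pt "0.029 0 0 0 0 0" --pt "0.029 0 0 0 0 0"

```text
clock: 27.45
tool_pos: [0.4031, -0.3267, 0.0468]
eef_rot: [0.372, 0.928, 0.0, -0.0]
contact_force: [0.9, -0.4, 0.9]
opening: 0.006
```

Emit:
carry_out --pt "-0.02 0 0 0 0 0" --pt "-0.04 0 -0.02 0 0 0" --pt "-0.05 0 -0.06 0 0 0" --pt "-0.05 0 -0.11 0 0 0" --pt "-0.05 0 -0.16 0 0 0" --pt "-0.05 0 -0.2 0 0 0" --pt "-0.05 0 -0.2 0 0 0"

```text
clock: 28.15
tool_pos: [0.442, -0.362, 0.2518]
eef_rot: [0.372, 0.928, -0.001, 0.004]
contact_force: [1.2, 0.5, 0.9]
opening: 0.003
```

```bash
python3 -c "
from h import *
s=r.get_state(); print(s['clock'],s['tool_pos'])
p=r.snapshot('scene'); cv2.imwrite('pics/s17.png',p['img']); cv2.imwrite('pics/s17c.png',cv2.resize(p['img'][140:290,290:440],None,fx=4,fy=4))
c,q=np.cos(PY),np.sin(PY); M=np.array([[c,q],[-q,c]])
for d in r.spot_point(p,'carton_a'): print(np.round(d['xyz'],3),round(d['p'],2),M@(d['xyz'][:2]-PL))
p=r.snapshot('top'); cv2.imwrite('pics/t17.png',cv2.resize(p['img'][80:320,160:460],None,fx=2.5,fy=2.5))
for d in r.spot_point(p,'carton_a'): print(np.round(d['xyz'],3),round(d['p'],2),M@(d['xyz'][:2]-PL))
"
```

```text
28.15 [ 0.44201528 -0.36199798  0.25184499]
[ 0.464 -0.251  0.05 ] 0.81 [0.05088646 0.05197709]
[ 0.537 -0.472  0.004] 0.2 [ 0.25638307 -0.05716303]
[ 0.457 -0.251  0.051] 0.85 [0.04681364 0.04697588]
[ 0.4   -0.319  0.049] 0.85 [ 0.05210435 -0.04204826]
```

View pics/s17.png

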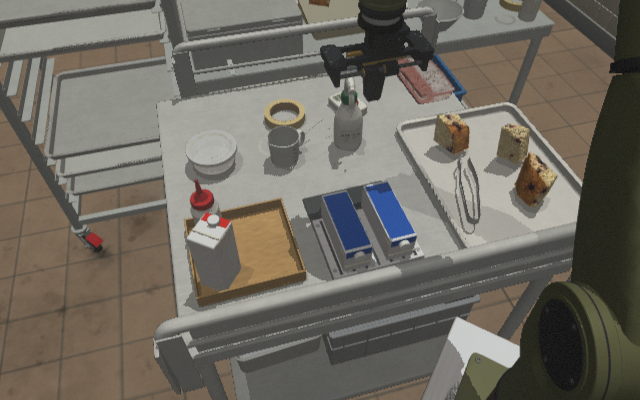

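View pics/s17c.png

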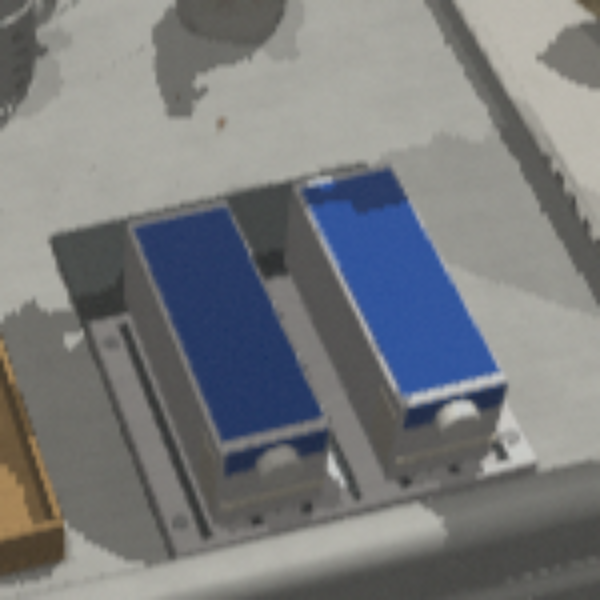

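View pics/t17.png

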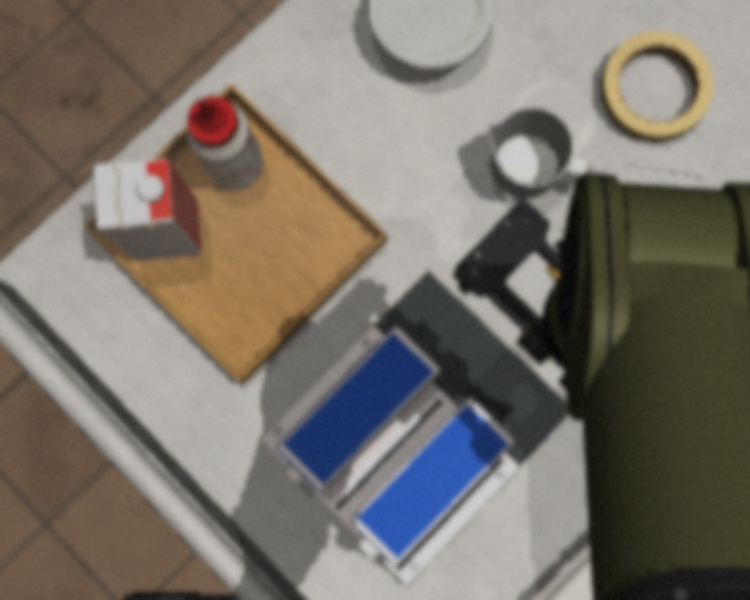

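```bash
python3 -c "
from h import *
print(r.finish_job())"
```

```text
the job is handed in; nothing more can be done
None
```

Both blue-panelled cartons lie side by side on the raised bed, blue panel up. The job was handed in at about 28 s of the 69 s allowed; the hand-in reports no verdict.

- **What I did:** One at a time, each carton was carried upright and stood against the step with its panel facing away. I let go and pushed it over with closed fingers. Both slid back as they fell, leaving about 30 mm of overhang instead of the expected 12 mm. I pushed each back about 17–20 mm by its foot. The first carton's push came last, after the second was in place.
- **Last checks:** The final pictures show the two cartons parallel, with the foot ends overhanging by about 10–15 mm. The detector put their origins at plate x 47–52 mm (y near +47 and -42 mm), against a nominal 50 mm. The red carton, squeeze bottle, jug and spray bottle look unmoved, and the gripper was clear of everything.
- **Disagreements:** In the last scene picture the detector missed one carton and gave a weak false hit at the spray bottle. The top view found both cartons. The detector readings for the near carton's overhang also differed by about 4 mm between the two views.
- **Forces:** The highest I read was about 16 N, when setting the second carton down.

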